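# Turn over a circuit module in a ratchet turnover fixture

## Task

On the turnover fixture, swing the orange clamshell lid fully shut over the circuit module. Then lift the red-handled pawl clear of the toothed wheel and keep it up while the spring lets the drum turn back all the way, which turns the holder upside down; finally lower the pawl so that it sits fully down in the teeth again, and let go. Do not push the tools and boxes nearby about.

Things in the scene. Friction and masses are not known exactly. Their poses are not given: they have to be found in the camera images.
- fixture: turnover fixture, fixed to the table: base 210 x 250 x 12 mm, two uprights 147 mm high. Origin on the table under the middle of the holder; z up. The axle lies along the fixture's y axis, 125 mm up. Toothed wheel (100 mm across) in the plane y = -85 mm, blue drum beyond it to y = -126 mm; black spring housing on the +y side. 'Fixture' coordinates below are in this frame
- drum (a joint): angle of the drum; wheel (12 teeth) and holder turn with it. About 0 at the start: holder level, wound up, held by the pawl; grows turning back to its end stop at 3.12, holder upside down, a tooth gap again under the pawl. Once the pawl is clear a spring (0.25 N m) turns it by itself, damped: about 4 s in all. No winding beyond -0.04. A pawl dropped early catches in the next gap
- lid (a joint): opening angle of the holder's orange lid: 0 shut, 1.57 upright; starts at 1.15 to 1.6. Its stiff hinge keeps it where it is left; about 2 N at the free edge moves it. Hinged on the holder's -x side (nearest the robot), it shuts by swinging its free edge over towards +x and down
- lid_hinge (a point): middle of the lid's hinge line (along the fixture's y axis), at the start at fixture x = -62 mm, 132 mm above the table. The lid is a 120 x 96 x 6 mm frame with a 64 x 44 mm window; shut, it spans fixture x -60 to +60 and y -48 to +48 mm, its middle plane at the hinge's height, upper face 135 mm above the table
- lid_tab (a point): centre of the black tab (20 x 40 x 6 mm) on the lid's free edge, 130 mm from the hinge line, in the lid's middle plane
- pawl (a joint): angle of the pawl: 0 fully down in the teeth (its start), grows as it is lifted, at most 0.6; clear of the teeth from 0.09 on. Its own weight (120 g) makes it fall. It pivots on a line along the fixture's y axis at fixture x = -90 mm, 177 mm above the table, its nose pointing to +x over the wheel
- pawl_grip (a point): point to take on the pawl's red handle, a bar 14 mm thick, 70 mm long along the fixture's y axis, 138 mm from the pivot. On the bar's centre line, 23 mm from its outer (-y) end; pawl down: fixture x = 45, y = -127 mm, 205 mm above the table. Raising it 12 mm just clears the teeth, 25 to 35 mm is ample; room all round and above
- holder_center (a point): middle of the cavity of the clamshell holder, 1 mm off the drum's axis; moves with the drum. The tray of the holder is 120 x 96 mm, its rim (before turning) 129 mm above the table, the cavity 84 x 64 x 10 mm with a window in its floor
- module_center (a point): centre of the white ceramic circuit module (80 x 60 x 8 mm, copper pad and black chip on top), lying loose in the open holder
- driver: bystander: screwdriver 180 mm long lying on the table; origin under its middle
- jar: bystander: amber jar, 60 mm across, 75 mm high; origin at the centre of its underside
- stock_box: bystander: closed blue stock box with white lid, 114 x 84 x 38 mm; origin at the centre of its underside
Not all that is in view belongs to the job. Of the things like the part that bears module_center, leave any that is green, pink or turquoise; of the rest the smaller one is meant.

How it is judged (in metres and radians):
On the way, in this order (a step that is already met when the one before it is completed fails the run):
1. the lid is shut over the module while the drum is still wound up (value of joint lid below 0.06 rad and value of joint drum below 0.15 rad and value of joint pawl below 0.05 rad), for 0.1 s.
2. the pawl is lifted clear of the wheel (value of joint pawl above 0.085 rad and value of joint lid below 0.06 rad), for 0.05 s.
3. the drum has turned back to its end stop with the lid shut (value of joint drum above 3 rad and value of joint lid below 0.06 rad), for 0.05 s.
At the end, for the whole second after the job is handed in: The drum is at its end stop (joint above 3.0 rad, holder upside down) and at rest, the lid shut (under 0.06 rad) with the module inside (within 12 mm of the holder's middle), and the pawl down in the teeth (under 0.04 rad) (all of step 3 and value of joint pawl below 0.04 rad and distance between module_center and holder_center below 0.012 m and velocity of joint drum below 0.05 rad/s); the robot touches nothing.
It fails at once if a bystander is pushed more than 30 mm (distance of any of driver, jar, stock_box from where it was at the start of the episode above 0.03 m).
It also fails if it takes over 54 s, if anything falls off the work surface, if the arm or the gripper's body presses on something with over 40 N, if the wrist force passes 120 N, or if a joint passes its speed limit or range.

## Robot

A 7-joint arm with a two-finger parallel gripper is mounted at the origin on the work surface. World frame = base frame: x ahead of the robot, y to its left, z up, the work surface at z = 0. Lengths are in mm, angles in rad, forces in N, time in s.
With the tool pointing down it reaches from about 400 to 925 mm from the base axis. Payload 4.1 kg.
Tool frame: the origin (TCP) lies midway between the tips of the shut fingers; the grasp point (between the pads) lies ctrl.pinch_z behind it (ctrl.pinch_z is the distance from the TCP to the grasp point, in mm); z points along the fingers, y is the line along which they close (so a half turn about z gives the same grasp; the last joint's range is limited). The gripper opens to 85 mm and grips with 20 to 120 N. Pads are 22 mm wide; open, the fingers measure 114 mm over their backs; the gripper's body (76 mm by 85 mm) begins 54 mm behind the grasp point. The pads swing forward as they close: fully open they stand 13 mm farther back than shut.
Start: joints at [-1.227, 0.398, 0.045, 1.537, -0.019, 1.207, -0.051], TCP at [278.491, 587.355, 231.347] pointing down, gripper open.
Joint ranges: [-2.82, 2.82], [-0.49, 2.23], [-1.37, 1.46], [0, 2.46], [-1.36, 4.5], [0.23, 2], [-2.94, 2.94]. Speed limits (rad/s): [2.57, 2.57, 3.14, 3.14, 3.14, 3.14, 3.14].

## Interface

Orientations are given as a unit quaternion [x, y, z, w].
In Python, from plant import ctrl, cams gives the robot as it stands.
- The arm moves only by the tool apply_moves, never from a script. Its argument "rows" is a list of rows, each a list of 3 entries, a list of its own where there are three numbers: the shift along the tool's x, y, z in cm, then the turn, a rotation vector about the tool's x, y, z in rad, then the closure in counts, from 0 (fully open) to 255 (shut). A call has 1 to 5 rows; each row is the pose to reach, as a shift and turn from the pose commanded when the call began, along the tool's axes at that moment; what a row does not reach only later rows make up. A row lasts 1/8 s, in which the tool goes at most 62.5 mm and 10.7 degrees, less where a joint would pass 70% of its speed; a pose out of reach is approached as far as the arm can. A call with a gripper value outside its range is refused whole. The fingers move at their own pace and stop on an object; the grip force is fixed at half the most. Time passes only in rows, so rows that repeat a pose let the fingers close. It gives the time, the measured TCP pose, the force, the opening and the grip force at its end, in the units of the state.
- ctrl.observe(): the state, without advancing time (a new reading comes with each control period).
- cams.read_camera(name): name is "side" or "top"; returns the picture (420x560x3 uint8, red, green, blue); there is no depth.
- cams.calibration(name): a dict with "mtx" (3x3 intrinsics, pixels), "rvec" (rotation vector, rad) and "tvec" (3), from world to camera coordinates, as OpenCV has them. Camera axes: x right, y down, z forward; pixel columns grow to the right and rows downward; lengths in mm; the calibration is good to about 2 mm. A picture is of the moment at which its call begins. calibration takes no time and is no camera call.
- ctrl.close_job(): hands the job in; it is judged then, once.
The state is a dict: "t": time; "qpos": joint angles; "joint_vel": joint speeds; "effort": joint torques, N m; "position": TCP position; "tcp_rot": TCP orientation; "wrist_force": force on the tool from outside, world axes, zero at the start; "moment": the same for the moment, N m; "width": finger opening in mm; "finger_force": force on a finger pad.
Only numpy, scipy, OpenCV 4.12 (cv2) and the standard library are available. Lean on these libraries where they do the work, as an engineer would, in place of code of your own. Each camera call takes 0.05 s, during which the arm holds its last target. There are 200 camera calls.

## Working session

There is one attempt and no reset: what is moved stays moved. The work goes in short steps, Python scripts to look and compute and a tool call to move; the robot and the scene stay as the last step left them, time stands still between calls to the robot, and variables do not carry over. Pictures are saved under pics/ and viewed, at most 10 in all, crops included, and the job is handed in when it is done.

Besides the shell and the picture viewer there is one more tool, called after "Emit:" as name(argument=value, ...), one argument or row to a line, values as JSON. apply_moves: Moves the arm, as the interface text tells. Its arguments: {"type":"object","properties":{"rows":{"type":"array"}},"required":["rows"]}

```bash
mkdir -p pics; ls; python3 - <<'E'
from plant import ctrl,cams
import cv2,numpy as np
s=ctrl.observe();print(s,ctrl.pinch_z)
for n in("side","top"):
    c=cams.calibration(n);R=cv2.Rodrigues(np.array(c["rvec"],float))[0];print(n,c["mtx"],(-R.T@np.array(c["tvec"]).ravel()).round(),R.round(2).tolist())
    im=cams.read_camera(n);cv2.imwrite(f"pics/{n}0.png",im[:,:,::-1])
E
```

```text
pics
{'t': 0.0, 'qpos': array([-1.22702082,  0.39920491,  0.04501633,  1.53785836, -0.01870549,
        1.20687586, -0.05071214]), 'joint_vel': array([-1.22860293e-03,  1.71760864e-03,  5.39446443e-04, -1.20084811e-03,
        7.85981908e-05, -4.77913292e-04,  6.97254467e-04]), 'effort': array([-9.06266923e-04, -4.75131869e+01,  1.36426147e+00, -2.54215515e+01,
        1.16894231e-02,  9.74243798e-03,  1.54215576e-05]), 'position': array([278.19596279, 586.77569528, 230.26437127]), 'tcp_rot': array([ 2.19527747e-01,  9.75605782e-01, -9.50627982e-04, -1.51234121e-04]), 'wrist_force': array([0.03898181, 0.32910735, 0.85285194]), 'moment': array([ 0.03891276, -0.0046682 , -0.05338372]), 'finger_force': 0.0, 'width': 85.49826407681853} 18.700000000000003
side [[538.00604729   0.         274.80514507]
 [  0.         538.00604729 204.22279253]
 [  0.           0.           1.        ]] [ 426. 1086. 1291.] [[-0.99, -0.16, 0.01], [-0.12, 0.72, -0.69], [0.1, -0.68, -0.73]]
top [[459.17609263   0.         282.63672521]
 [  0.         459.17609263 210.33262445]
 [  0.           0.           1.        ]] [ 501.  -10. 1283.] [[0.02, -1.0, -0.01], [-1.0, -0.02, -0.09], [0.09, 0.01, -1.0]]
```

View pics/side0.png

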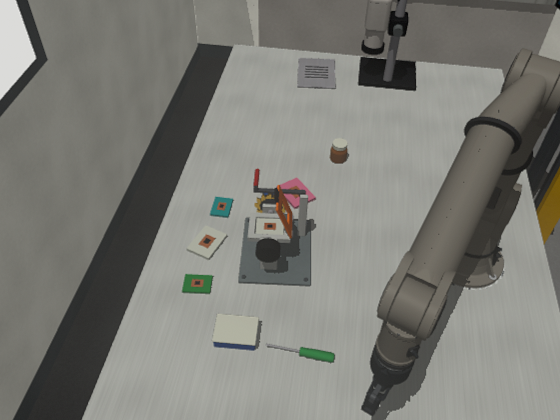

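View pics/top0.png

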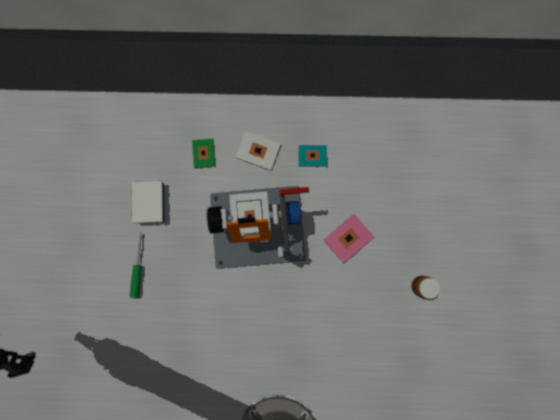

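The pictures show one fixture, at about top (255,228) and side (275,245). Candidates for the module, in the top view:
- White, in the holder: (250,213)
- White, larger, on the table: (258,150)
- Green: (204,152)
- Turquoise: (313,155)
- Pink: (349,238)

By the description I want the smaller white one, in the holder. I'll check it in a close crop.

```bash
python3 - <<'E'
import cv2,numpy as np
a=cv2.imread("pics/top0.png")[175:280,195:325];b=cv2.imread("pics/side0.png")[160:290,230:325]
a=cv2.resize(a,None,fx=4,fy=4,interpolation=cv2.INTER_CUBIC);b=cv2.resize(b,None,fx=2.8,fy=420/130,interpolation=cv2.INTER_CUBIC)
cv2.imwrite("pics/crop.png",np.hstack([a,b[:420]]))
E
```

```text
(no output)
```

View pics/crop.png

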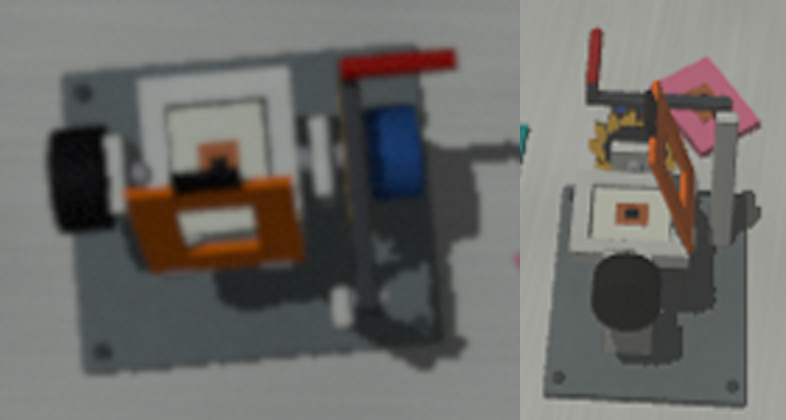

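The crop shows the white module with its copper pad in the holder, the orange lid nearly upright with its black tab at crop (207,181), and the red handle from (342,68) to (455,58). The base corners are clear, so I'll fit the pose from those.

```bash
cat > h.py <<'E'
import cv2,numpy as np
from plant import ctrl,cams
from scipy.optimize import least_squares
from scipy.spatial.transform import Rotation as Ro
C={n:cams.calibration(n) for n in("top","side")}
def proj(n,P):
    c=C[n];return cv2.projectPoints(np.array(P,float).reshape(-1,1,3),np.array(c["rvec"],float),np.array(c["tvec"],float),np.array(c["mtx"]),None)[0].reshape(-1,2)
def W(p,P):
    c,s=np.cos(p[2]),np.sin(p[2]);P=np.atleast_2d(P);return np.c_[p[0]+c*P[:,0]-s*P[:,1],p[1]+s*P[:,0]+c*P[:,1],P[:,2]]
E
python3 - <<'E'
from h import *
t=lambda L:np.array(L)/4+[195,175]
s=lambda L:(np.array(L)-[520,0])/[2.8,420/130]+[230,160]
F=[[105,125,12],[-105,125,12],[-105,-125,12],[105,-125,12]]
ct=t([[63,75],[84,375],[440,340],[417,43]]);cs=s([[545,397],[745,405]])
ht=t([[398,63]])
f=lambda p:np.r_[(proj("top",W(p,F))-ct).ravel(),(proj("side",W(p,F[:2]))-cs).ravel(),(proj("top",W(p,[[45,-115,210]]))-ht).ravel()]
r=least_squares(f,[500,0,0],loss="soft_l1",x_scale=[10,10,.1]);p=r.x;print(p,f(p).round(1))
L=lambda a,d,y:[-62+d*np.cos(a),y,132+d*np.sin(a)]
g=lambda a:np.r_[(proj("top",W(p,[L(a[0],122,48),L(a[0],122,-48)]))-t([[125,190],[290,178]])).ravel(),(proj("side",W(p,[L(a[0],122,-48)]))-s([[657,82]])).ravel()]
q=least_squares(g,[1.3]);print("lid",q.x,g(q.x).round(1))
print("tab",W(p,[L(q.x[0],130,0)]).round(),"hinge",W(p,[[-62,0,132]]),"grip",W(p,[[45,-127,205]]))
np.save("p.npy",p)
o=ctrl.observe();print(Ro.from_quat(o["tcp_rot"]).as_matrix().round(3))
E
```

```text
[5.70168580e+02 7.16754615e+01 1.28054623e-01] [-2.8  0.4 -1.1  0.8  0.3 -0.1 -2.2 -1.  -1.9 -1.7 -0.4 -1.9  3.3  7.2]
lid [1.04527901] [ 3.   1.4  3.6 -0.1 -2.4 -1.2]
tab [[573.  72. 244.]] hinge [[508.67622315  63.75775543 132.        ]] grip [[631.01865604 -48.53796629 205.        ]]
[[-0.904  0.428 -0.001]
 [ 0.428  0.904 -0.002]
 [-0.    -0.002 -1.   ]]
```

The base looks offset from the fixture origin: the handle is 7 px off in the first fit. I'll refit with the handle and the tray, leaving the base offset free.

```bash
python3 - <<'E'
from h import *
t=lambda L:np.array(L)/4+[195,175]
s=lambda L:(np.array(L)-[520,0])/[2.8,420/130]+[230,160]
F=np.array([[105,125,12],[-105,125,12],[-105,-125,12],[105,-125,12]])
ct=t([[63,75],[84,375],[440,340],[417,43]]);cs=s([[545,397],[745,405]])
Kt=[[45,-150,209],[45,-80,209],[60,48,129],[60,-48,129]];kt=t([[455,59],[342,68],[138,80],[290,67]])
Ks=[[45,-115,208],[60,48,129],[60,-48,129]];ks=s([[595,62],[570,250],[592,183]])
L=lambda a,d,y:[-62+d*np.cos(a),y,132+d*np.sin(a)]
def f(q):
    p=q[:3];B=F+[q[3],q[4],0];a=q[5]
    return np.r_[(proj("top",W(p,B))-ct).ravel(),(proj("side",W(p,B[:2]))-cs).ravel(),(proj("top",W(p,Kt))-kt).ravel(),(proj("side",W(p,Ks))-ks).ravel(),
     (proj("top",W(p,[L(a,120,48),L(a,120,-48)]))-t([[125,190],[290,178]])).ravel(),(proj("side",W(p,[L(a,120,-48)]))-s([[657,82]])).ravel()]
r=least_squares(f,[590,70,.09,-20,-10,1.3],loss="soft_l1",x_scale=[10,10,.1,10,10,.1]);q=r.x;p=q[:3];print(q.round(3));print(f(q).round(1).reshape(-1,2).tolist())
print("tab",W(p,[L(q[5],130,0)]).round(),"hinge",W(p,[[-62,0,132]]),"grip",W(p,[[45,-127,205]]))
np.save("p.npy",p)
for k,d in dict(driver=(138,265),box=(147,202)).items():print(k)
E
```

```text
[ 5.86514e+02  8.08300e+01  1.14000e-01 -1.87690e+01 -9.85300e+00
  1.18900e+00]
[[-1.3, 0.2], [-0.7, 0.7], [0.8, 1.0], [-0.6, -0.0], [-1.9, -2.9], [-0.4, -2.3], [0.4, 0.6], [-1.0, 1.0], [-0.5, 0.9], [-0.7, 0.6], [-1.0, -3.0], [-0.9, -1.0], [-6.2, -5.3], [-0.6, 0.9], [0.3, -0.0], [-2.6, -0.9]]
tab [[573.  79. 253.]] hinge [[524.92000091  73.75058612 132.        ]] grip [[645.72245437 -40.20013672 205.        ]]
driver
box
```

The refit is good: fixture origin at (586.5, 81), yaw 0.114, lid angle about 1.19. Next I'll work out the approach to a point behind the lid.

```bash
cat >> h.py <<'E'
p=np.load("p.npy")
def to(*P):
    """fixture points -> tool shifts (cm) and turn to tool y || fixture x, pointing down"""
    o=ctrl.observe();R=Ro.from_quat(o["tcp_rot"]);a=p[2]
    fx,fy=np.array([np.cos(a),np.sin(a),0]),np.array([-np.sin(a),np.cos(a),0])
    T=Ro.from_matrix(np.c_[-fy,fx,[0,0,-1]]) ; T2=Ro.from_matrix(np.c_[fy,-fx,[0,0,-1]])
    T=min((T,T2),key=lambda X:(R.inv()*X).magnitude())
    Fp=o["position"]-W(p,[[0,0,0]])[0]
    print("t",o["t"],"fix",(Fp@np.c_[fx,fy,[0,0,1]]).round(1),"F",o["wrist_force"].round(1),"w",round(o["width"],1),round(o["finger_force"],1),"q",o["qpos"].round(2))
    for x in P:print(x,(R.inv().apply(W(p,x)[0]-o["position"])/10).round(2),(R.inv()*T).as_rotvec().round(3))
E
python3 - <<'E'
from h import *
to([-85,8,240])
E
```

```text
Traceback (most recent call last):
  File "h.py", line 15, in to
    T=Ro.from_matrix(np.c_[-fy,fx,[0,0,-1]]) ; T2=Ro.from_matrix(np.c_[fy,-fx,[0,0,-1]])
  File "scipy/spatial/transform/_rotation.pyx", line 1143, in scipy.spatial.transform._rotation.Rotation.from_matrix
ValueError: Non-positive determinant (left-handed or null coordinate frame) in rotation matrix 0: [[ 0.1141919   0.99345871  0.        ]
 [-0.99345871  0.1141919   0.        ]
 [-0.          0.         -1.        ]].
```

```bash
sed -i 's/np.c_\[-fy,fx,/np.c_[fy,fx,/; s/np.c_\[fy,-fx,/np.c_[-fy,-fx,/' h.py; python3 - <<'E'
from h import *
to([-85,8,240])
E
```

```text
t 0.1 fix [-248.5  537.9  230.4] F [ 0.3 -0.   0.1] w 85.5 0.0 q [-1.23  0.4   0.05  1.54 -0.02  1.21 -0.05]
[-85, 8, 240] [-41.89 -36.33  -0.89] [-2.000e-03  1.000e-03  1.014e+00]
```

Emit:
apply_moves(
  rows=[
    [[-41.9,-36.3,-0.9],[0,0,1.014],255],
    [[-41.9,-36.3,-0.9],[0,0,1.014],255],
    [[-41.9,-36.3,-0.9],[0,0,1.014],255],
    [[-41.9,-36.3,-0.9],[0,0,1.014],255],
    [[-41.9,-36.3,-0.9],[0,0,1.014],255],
  ],
)

```text
t: 0.72
position: [404.6, 299.2, 236.2]
tcp_rot: [0.639, 0.769, 0.0, -0.0]
wrist_force: [1.6, -0.7, 0.0]
width: -0.1
finger_force: 0.0
```

```bash
python3 - <<'E'
from h import *
to([-85,8,240])
E
```

```text
t 0.725 fix [-155.7  237.7  236.2] F [ 1.6 -0.7  0. ] w -0.1 0.0 q [-1.02  0.13  0.32  1.88 -0.05  1.13 -0.49]
[-85, 8, 240] [-23.41   5.45  -0.38] [-0.   -0.    0.07]
```

Emit:
apply_moves(
  rows=[
    [[-23.4,5.5,-0.4],[0,0,0.07],255],
    [[-23.4,5.5,-0.4],[0,0,0.07],255],
    [[-23.4,5.5,-0.4],[0,0,0.07],255],
    [[-23.4,5.5,-0.4],[0,0,0.07],255],
    [[-23.4,5.5,-0.4],[0,0,0.07],255],
  ],
)

```text
t: 1.35
position: [503.6, 76.6, 240.4]
tcp_rot: [0.667, 0.745, -0.0, 0.001]
wrist_force: [0.0, 0.3, -0.1]
width: 0.1
finger_force: 0.0
```

```bash
python3 - <<'E'
from h import *
to([-85,8,240])
ims=[]
a=cams.read_camera("side")[130:270,200:380];b=cams.read_camera("top")[150:290,190:330]
cv2.imwrite("pics/c2.png",np.hstack([cv2.resize(a,(530,420)),cv2.resize(b,(270,270*1))[:420] if 0 else cv2.resize(b,(270,420))])[:,:,::-1])
E
```

```text
t 1.35 fix [-82.9   5.3 240.4] F [ 0.   0.3 -0.1] w 0.1 0.0 q [-0.71  0.15  0.53  1.87 -0.08  1.14 -0.04]
[-85, 8, 240] [ 0.27 -0.21  0.04] [ 0.     0.002 -0.003]
```

View pics/c2.png

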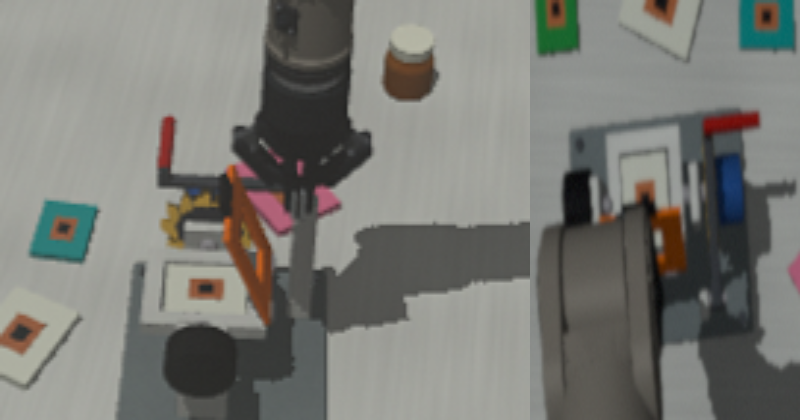

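The tool is behind the lid, with the shut fingers at about (300,195) in the crop and the lid's outer face facing them. I'll push the lid over along its arc.

Emit:
apply_moves(
  rows=[
    [[0.2,3.5,0.2],[0,0,0],255],
    [[0.2,5.0,0.4],[0,0,0],255],
    [[0.2,6.5,1.0],[0,0,0],255],
    [[0.2,8.0,1.8],[0,0,0],255],
    [[0.2,9.2,2.9],[0,0,0],255],
  ],
)

```text
t: 2.08
position: [594.3, 95.6, 210.8]
tcp_rot: [0.663, 0.749, 0.0, -0.0]
wrist_force: [-0.7, 1.3, 1.5]
width: 0.0
finger_force: 1.1
```

```bash
python3 - <<'E'
from h import *
to([22,5,198],[32,5,184],[41,5,168],[46,5,152],[50,5,137])
E
```

```text
t 2.075 fix [  9.5  13.8 210.8] F [-0.7  1.3  1.5] w 0.0 1.1 q [-0.63  0.37  0.52  1.69 -0.2   1.13  0.06]
[22, 5, 198] [-0.89  1.25  1.28] [ 0.    -0.001  0.007]
[32, 5, 184] [-0.9   2.25  2.68] [ 0.    -0.001  0.007]
[41, 5, 168] [-0.9   3.15  4.28] [ 0.    -0.001  0.007]
[46, 5, 152] [-0.91  3.65  5.88] [ 0.    -0.001  0.007]
[50, 5, 137] [-0.91  4.05  7.38] [ 0.    -0.001  0.007]
```

Emit:
apply_moves(
  rows=[
    [[-0.9,1.3,1.3],[0,0,0],255],
    [[-0.9,2.2,2.7],[0,0,0],255],
    [[-0.9,3.1,4.3],[0,0,0],255],
    [[-0.9,3.6,5.9],[0,0,0],255],
    [[-0.9,4.0,7.0],[0,0,0],255],
  ],
)

```text
t: 2.7
position: [634.3, 90.7, 140.0]
tcp_rot: [0.663, 0.748, -0.0, -0.0]
wrist_force: [-2.2, -0.8, 2.1]
width: 0.2
finger_force: 0.9
```

```bash
python3 - <<'E'
from h import *
to([48,5,132])
E
```

```text
t 2.7 fix [ 48.6   4.3 140. ] F [-2.2 -0.8  2.1] w 0.2 0.9 q [-0.56  0.5   0.49  1.67 -0.26  1.04  0.13]
[48, 5, 132] [ 0.07 -0.06  0.8 ] [-0.001  0.     0.006]
```

Emit:
apply_moves(
  rows=[
    [[0,0,0.3],[0,0,0],255],
    [[0,0,0.5],[0,0,0],255],
    [[0,0,0.6],[0,0,0],255],
    [[0,0,0.7],[0,0,0],255],
    [[0,0,0.7],[0,0,0],255],
  ],
)

```text
t: 3.32
position: [634.7, 90.9, 135.0]
tcp_rot: [0.663, 0.748, 0.0, 0.0]
wrist_force: [-1.5, -1.4, 3.8]
width: -0.3
finger_force: 2.1
```

Emit:
apply_moves(
  rows=[
    [[0,0,0.2],[0,0,0],255],
    [[0,0,0.3],[0,0,0],255],
    [[0,0,0.4],[0,0,0],255],
    [[0,0,0.4],[0,0,0],255],
  ],
)

```text
t: 3.82
position: [635.1, 90.9, 132.9]
tcp_rot: [0.663, 0.748, 0.001, 0.0]
wrist_force: [-4.2, -0.2, 13.0]
width: 0.3
finger_force: 6.5
```

Emit:
apply_moves(
  rows=[
    [[0,0,-6],[0,0,0],255],
    [[0,0,-12],[0,0,0],200],
    [[0,0,-16],[0,0,0],0],
    [[-6,0,-17],[0,0,0],0],
    [[-9,0,-17],[0,0,0],0],
  ],
)

```text
t: 4.45
position: [646.1, -1.8, 302.1]
tcp_rot: [0.664, 0.748, 0.001, 0.002]
wrist_force: [0.2, -0.4, -0.2]
width: 72.3
finger_force: 0.0
```

```bash
python3 - <<'E'
from h import *
to([45,-127,275],[45,-127,205-18.7])
a=cams.read_camera("side")[130:270,200:340];b=cams.read_camera("top")[140:280,190:330]
cv2.imwrite("pics/c3.png",np.hstack([cv2.resize(a,(400,400)),cv2.resize(b,(400,400))])[:,:,::-1])
E
```

```text
t 4.45 fix [ 49.8 -88.9 302.1] F [ 0.2 -0.4 -0.2] w 72.3 0.0 q [-0.46  0.39  0.56  1.46 -0.21  1.34  0.23]
[45, -127, 275] [-3.81 -0.5   2.71] [0.004 0.002 0.004]
[45, -127, 186.3] [-3.79 -0.53 11.58] [0.004 0.002 0.004]
```

View pics/c3.png

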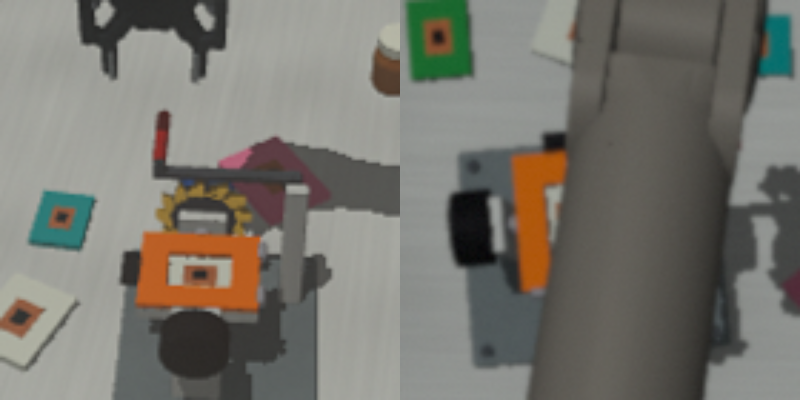

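The lid lies flat and shut, with its corners at (137,303), (145,235), (262,240) and (258,308) in the crop. The red handle runs from (163,113) to (160,160). I'll check the fit against these.

```bash
python3 - <<'E'
from h import *
K=[[60,48,135],[60,-48,135],[-60,-48,135],[-60,48,135],[45,-150,208],[45,-87,210]]
k=np.array([[137,303],[145,235],[262,240],[258,308],[163,113],[160,160]])*.35+[200,130]
print((proj("side",W(p,K))-k).round(1).tolist())
r=least_squares(lambda q:(proj("side",W(q,K))-k).ravel(),p,x_scale=[10,10,.1]);print(r.x,r.fun.round(1))
for q in(p,r.x):print(W(q,[45,-127,205]))
E
```

```text
[[-1.1, -1.0], [-1.3, -2.3], [-1.2, -2.5], [-0.6, -1.0], [-0.5, -1.5], [-0.9, -3.5]]
[5.82467646e+02 8.77846035e+01 1.17238093e-01] [-0.1  1.1 -0.4 -0.4 -0.2 -0.6  0.5  1.   0.3  0.3 -0.  -1.7]
[[645.72245437 -40.20013672 205.        ]]
[[642.01389609 -33.07996592 205.        ]]
```

Emit:
apply_moves(
  rows=[
    [[-3.5,-0.7,2.7],[0,0,0],0],
    [[-3.5,-0.7,2.7],[0,0,0],0],
    [[-3.5,-0.7,5.5],[0,0,0],0],
    [[-3.5,-0.7,8.5],[0,0,0],0],
    [[-3.5,-0.7,8.5],[0,0,0],0],
  ],
)

```text
t: 5.18
position: [641.2, -31.4, 213.0]
tcp_rot: [0.662, 0.749, -0.001, -0.002]
wrist_force: [0.6, -0.4, 0.3]
width: 85.3
finger_force: 0.0
```

```bash
python3 - <<'E'
from h import *
to([43,-124,186.3])
a=cams.read_camera("side")[130:250,200:320]
cv2.imwrite("pics/c4.png",cv2.resize(a,(480,480))[:,:,::-1])
E
```

```text
t 5.175 fix [  41.5 -117.7  213. ] F [ 0.6 -0.4  0.3] w 85.3 0.0 q [-0.41  0.45  0.54  1.59 -0.25  1.18  0.31]
[43, -124, 186.3] [-0.64  0.16  2.67] [-0.005 -0.002  0.009]
```

View pics/c4.png

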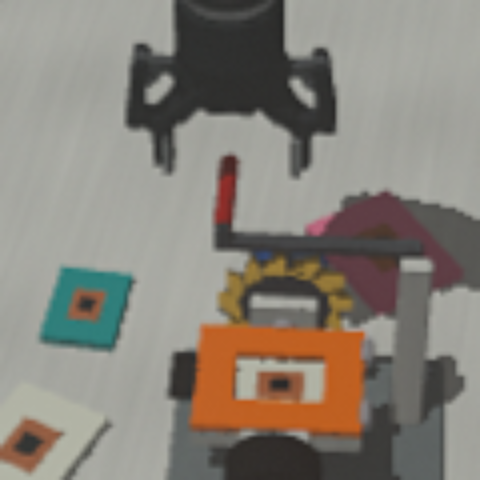

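The open fingers straddle the handle: tips at (165,170) and (298,172), handle at (228,185). I'll lower the gripper and close it.

Emit:
apply_moves(
  rows=[
    [[-0.4,0.1,1.5],[0,0,0],0],
    [[-0.4,0.1,2.6],[0,0,0],0],
    [[-0.4,0.1,2.6],[0,0,0],120],
    [[-0.4,0.1,2.6],[0,0,0],255],
    [[-0.4,0.1,2.6],[0,0,0],255],
  ],
)

```text
t: 5.85
position: [644.3, -37.9, 189.9]
tcp_rot: [0.663, 0.748, 0.0, 0.0]
wrist_force: [0.3, 1.1, 0.2]
width: 32.2
finger_force: 0.0
```

Emit:
apply_moves(
  rows=[
    [[0,0,0],[0,0,0],255],
    [[0,0,0],[0,0,0],255],
    [[0,0,0],[0,0,0],255],
  ],
)

```text
t: 6.22
position: [646.6, -37.6, 190.5]
tcp_rot: [0.663, 0.748, 0.002, 0.002]
wrist_force: [6.5, 0.0, -0.2]
width: 11.9
finger_force: 58.4
```

Emit:
apply_moves(
  rows=[
    [[0,-0.1,-0.7],[-0.05,0,0],255],
    [[0,-0.2,-1.3],[-0.1,0,0],255],
    [[0,-0.35,-2.0],[-0.15,0,0],255],
    [[0,-0.5,-2.65],[-0.2,0,0],255],
    [[0,-0.5,-2.65],[-0.2,0,0],255],
  ],
)

```text
t: 6.85
position: [640.9, -38.2, 218.2]
tcp_rot: [0.66, 0.744, 0.077, 0.068]
wrist_force: [5.8, 0.5, 1.2]
width: 12.0
finger_force: 59.3
```

Emit:
apply_moves(
  rows=[
    [[0,0,0],[0,0,0],255],
    [[0,0,0],[0,0,0],255],
    [[0,0,0],[0,0,0],255],
    [[0,0,0],[0,0,0],255],
    [[0,0,0],[0,0,0],255],
  ],
)

```text
t: 7.48
position: [641.3, -38.1, 216.9]
tcp_rot: [0.66, 0.745, 0.076, 0.068]
wrist_force: [4.8, 1.1, 1.7]
width: 11.9
finger_force: 59.3
```

```bash
python3 - <<'E'
from h import *
to()
a=cams.read_camera("side")[130:250,200:320]
cv2.imwrite("pics/c5.png",cv2.resize(a,(480,480))[:,:,::-1])
E
```

```text
t 7.475 fix [  40.9 -124.5  216.9] F [4.8 1.1 1.7] w 11.9 59.3 q [-0.43  0.32  0.55  1.76 -0.26  0.92  0.33]
```

View pics/c5.png

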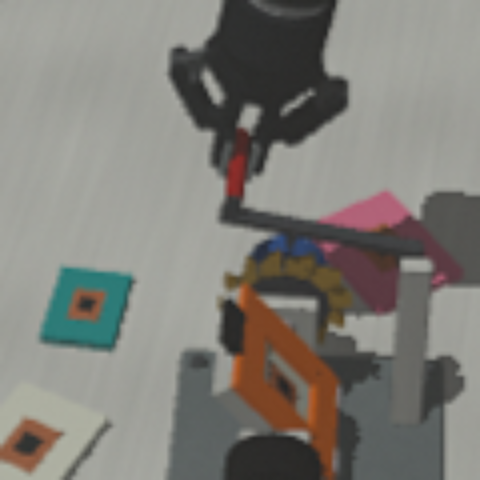

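The pawl is up, clear of the wheel, and the holder is turning (lid at (285,380)). I'll hold here while the drum turns back.

Emit:
apply_moves(
  rows=[
    [[0,0,0],[0,0,0],255],
    [[0,0,0],[0,0,0],255],
    [[0,0,0],[0,0,0],255],
    [[0,0,0],[0,0,0],255],
    [[0,0,0],[0,0,0],255],
  ],
)

```text
t: 8.15
position: [641.4, -38.2, 217.0]
tcp_rot: [0.66, 0.745, 0.076, 0.068]
wrist_force: [5.0, 0.6, 1.0]
width: 11.8
finger_force: 59.3
```

Emit:
apply_moves(
  rows=[
    [[0,0,0],[0,0,0],255],
    [[0,0,0],[0,0,0],255],
    [[0,0,0],[0,0,0],255],
    [[0,0,0],[0,0,0],255],
    [[0,0,0],[0,0,0],255],
  ],
)

```text
t: 8.78
position: [641.4, -38.2, 217.0]
tcp_rot: [0.66, 0.745, 0.076, 0.068]
wrist_force: [5.3, 0.1, 1.8]
width: 12.4
finger_force: 59.3
```

Emit:
apply_moves(
  rows=[
    [[0,0,0],[0,0,0],255],
    [[0,0,0],[0,0,0],255],
    [[0,0,0],[0,0,0],255],
    [[0,0,0],[0,0,0],255],
    [[0,0,0],[0,0,0],255],
  ],
)

```text
t: 9.4
position: [641.4, -38.2, 217.0]
tcp_rot: [0.66, 0.745, 0.076, 0.068]
wrist_force: [5.5, 1.3, 2.3]
width: 12.1
finger_force: 59.3
```

Emit:
apply_moves(
  rows=[
    [[0,0,0],[0,0,0],255],
    [[0,0,0],[0,0,0],255],
    [[0,0,0],[0,0,0],255],
    [[0,0,0],[0,0,0],255],
    [[0,0,0],[0,0,0],255],
  ],
)

```text
t: 10.02
position: [641.4, -38.2, 217.0]
tcp_rot: [0.66, 0.745, 0.076, 0.068]
wrist_force: [5.4, 0.6, 1.8]
width: 12.0
finger_force: 59.3
```

Emit:
apply_moves(
  rows=[
    [[0,0,0],[0,0,0],255],
    [[0,0,0],[0,0,0],255],
    [[0,0,0],[0,0,0],255],
    [[0,0,0],[0,0,0],255],
    [[0,0,0],[0,0,0],255],
  ],
)

```text
t: 10.65
position: [641.3, -38.2, 216.9]
tcp_rot: [0.66, 0.745, 0.076, 0.068]
wrist_force: [5.0, 0.8, 2.1]
width: 12.3
finger_force: 59.3
```

Emit:
apply_moves(
  rows=[
    [[0,0,0],[0,0,0],255],
    [[0,0,0],[0,0,0],255],
    [[0,0,0],[0,0,0],255],
    [[0,0,0],[0,0,0],255],
    [[0,0,0],[0,0,0],255],
  ],
)

```text
t: 11.28
position: [641.3, -38.2, 217.0]
tcp_rot: [0.66, 0.745, 0.076, 0.068]
wrist_force: [5.0, 1.4, 0.3]
width: 12.1
finger_force: 59.3
```

Emit:
apply_moves(
  rows=[
    [[0,0,0],[0,0,0],255],
    [[0,0,0],[0,0,0],255],
    [[0,0,0],[0,0,0],255],
    [[0,0,0],[0,0,0],255],
    [[0,0,0],[0,0,0],255],
  ],
)

```text
t: 11.9
position: [641.3, -38.2, 216.9]
tcp_rot: [0.66, 0.745, 0.076, 0.068]
wrist_force: [4.9, 0.7, 2.2]
width: 11.8
finger_force: 59.3
```

```bash
python3 - <<'E'
from h import *
import time
a=cams.read_camera("side")[130:250,200:320]
for _ in range(5):b=cams.read_camera("side")[130:250,200:320]
print("motion",cv2.absdiff(a,b).max())
to()
cv2.imwrite("pics/c6.png",cv2.resize(b,(480,480))[:,:,::-1])
E
```

```text
motion 4
t 12.2 fix [  40.9 -124.5  217. ] F [5.6 0.5 1.7] w 11.8 59.3 q [-0.43  0.32  0.55  1.76 -0.26  0.92  0.33]
```

View pics/c6.png

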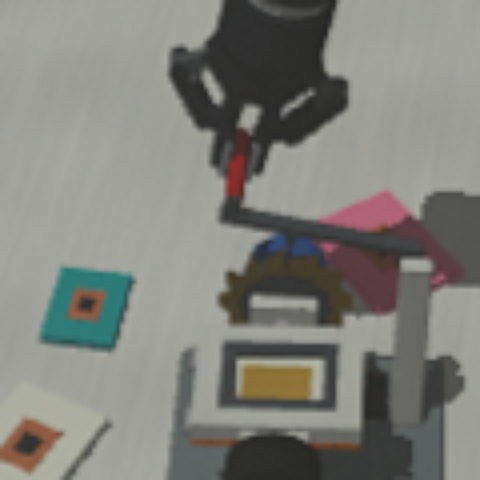

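The holder is upside down and at rest, with the copper underside showing at (280,380). I'll lower the pawl back along its arc.

Emit:
apply_moves(
  rows=[
    [[0,0,0.7],[0.05,0,0],255],
    [[0,0.05,1.4],[0.1,0,0],255],
    [[0,0.05,2.1],[0.15,0,0],255],
    [[0,0,2.7],[0.2,0,0],255],
    [[0,0,2.8],[0.2,0,0],255],
  ],
)

```text
t: 12.82
position: [646.7, -37.7, 189.8]
tcp_rot: [0.663, 0.749, 0.0, 0.001]
wrist_force: [1.8, 1.4, 10.3]
width: 11.6
finger_force: 60.5
```

Emit:
apply_moves(
  rows=[
    [[0,0,0.05],[0,0,0],255],
    [[0,0,0.1],[0,0,0],255],
    [[0,0,0.1],[0,0,0],255],
  ],
)

```text
t: 13.2
position: [646.8, -37.6, 189.8]
tcp_rot: [0.663, 0.749, 0.001, 0.001]
wrist_force: [1.6, 1.0, 8.9]
width: 11.8
finger_force: 60.5
```

Emit:
apply_moves(
  rows=[
    [[0,0,-0.1],[0,0,0],150],
    [[0,0,-0.1],[0,0,0],60],
    [[0,0,-0.1],[0,0,0],0],
    [[0,0,-0.1],[0,0,0],0],
    [[0,0,-0.1],[0,0,0],0],
  ],
)

```text
t: 13.82
position: [644.3, -37.9, 188.2]
tcp_rot: [0.663, 0.748, -0.0, -0.0]
wrist_force: [0.6, 0.4, 0.2]
width: 85.3
finger_force: 0.0
```

Emit:
apply_moves(
  rows=[
    [[0,0,-2],[0,0,0],0],
    [[0,0,-5],[0,0,0],0],
    [[0,0,-8],[0,0,0],0],
    [[0,0,-10],[0,0,0],0],
    [[0,0,-10],[0,0,0],0],
  ],
)

```text
t: 14.45
position: [645.9, -38.3, 291.7]
tcp_rot: [0.663, 0.748, 0.002, 0.002]
wrist_force: [-0.5, -0.6, 0.1]
width: 85.4
finger_force: 0.0
```

```bash
python3 - <<'E'
from h import *
to()
b=cams.read_camera("side")[130:250,200:320]
cv2.imwrite("pics/c7.png",cv2.resize(b,(480,480))[:,:,::-1])
E
```

```text
t 14.45 fix [  45.4 -125.1  291.7] F [-0.5 -0.6  0.1] w 85.4 0.0 q [-0.41  0.4   0.57  1.48 -0.22  1.32  0.29]
```

View pics/c7.png

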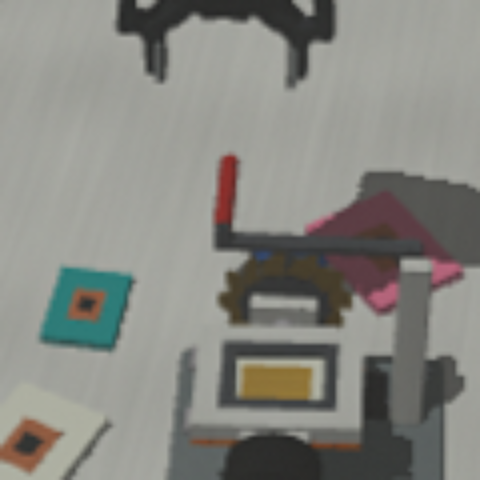

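The handle is back where it started, at (228,155) to (220,235). The holder is upside down with the lid shut, and the gripper is clear, so I'll hand the job in.

```bash
python3 -c "
from plant import ctrl
print(ctrl.close_job())"
```

```text
the job is handed in; nothing more can be done
None
```

I handed the job in at about 14.5 s of the 54 s allowed: the last picture shows the holder upside down with the lid shut, the pawl back down in the teeth and the gripper clear; no verdict came back.

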